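# Bring the multichannel round on the pipette carousel

### The arm

A 6-joint arm with a two-finger parallel gripper is mounted at the origin on the work surface. World frame = base frame: x ahead of the robot, y to its left, z up, the work surface at z = 0. Lengths are in m, angles in degrees, forces in N, time in s.
With the tool pointing down it reaches from about 0.325 to 0.9 m from the base axis. Payload 3.5 kg.
Tool frame: the origin (TCP) lies at the very end of the fingers, on their centre line; the grasp point (between the pads) lies 19 mm behind it; z points along the fingers, x is the direction in which the jaws open and shut, and the axes are right-handed (so a half turn about z gives the same grasp; the last joint's range is limited). The gripper opens to 85 mm and grips with 20 to 120 N. Pads are 22 mm wide; open, the fingers measure 114 mm over their backs; the gripper's body (76 mm by 85 mm) begins 54 mm behind the grasp point. The pads swing forward as they close: fully open they stand 13 mm farther back than shut.
Start: joints at [69.076, 15.837, -1.513, 72.651, 0, 84.076], TCP at [0.162, 0.604, 0.231] pointing down, gripper open.
Joint ranges: [-178.77, 178.77], [-48.84, 107.48], [-61.69, 71.31], [-111.58, 123.2], [-90, 87.43], [-180, 180]. Speed limits (degrees/s): [147.25, 147.25, 180, 180, 180, 180].

### API

Orientations are given as [roll, pitch, yaw] about the fixed x, y, z axes, in that order (R = Rz(yaw) Ry(pitch) Rx(roll)).
In Python, from cell import arm, command_gripper, planner, sensors, optics, workorder gives the robot as it stands. Calls block until the motion is done:
- arm.move_to(position, orientation): joint-space move of the TCP to a pose.
- arm.move_l(position, frame=None, feed=0.15): straight line of the TCP; frame=None keeps the orientation; feed is the mean speed in m/s.
- arm.movej(angles): joint-space move.
- command_gripper(opening, grip_force=None): finger opening in m; grip_force is the grip in N (None keeps the last); returns when the fingers have stopped.
- arm.wait(seconds).
- planner.solve_ik(position, orientation): joint angles nearest the present ones, or None.
- sensors.read_state(): the state.
- optics.snapshot(name): name is "scene" or "top" or "wrist"; returns a dict with "frame" (480x640x3 uint8, red, green, blue), "camera_matrix" (3x3 intrinsics, pixels), "k1" (the pictures are not rectified: a ray, as slopes to the right and down, at radius r is drawn at 1 + k1 r^2 times it, then the intrinsics apply), "extrinsics" (4x4, takes a point from camera to world coordinates). Camera axes: x right, y down, z forward; pixel columns grow to the right and rows downward; lengths in m; the calibration is good to about 2 mm. A picture is of the moment at which its call begins. There is no depth.
A pose or a line that the arm cannot do raises arm.MotionError and nothing moves.
- workorder.finish_job(): hands the job in, once; it reports no verdict.
The state is a dict: "clock": time; "joints": joint angles; "qvel": joint speeds; "effort": joint torques, N m; "ee_pos": TCP position; "tcp_rot": TCP orientation; "wrist_force": force on the tool from outside, world axes, zero at the start; "torque": the same for the moment, N m; "grip_width": finger opening in m.
Only numpy, scipy, OpenCV 4.12 (cv2) and the standard library are available. Lean on these libraries where they do the work, as an engineer would, in place of code of your own. Each camera call takes 0.05 s, during which the arm holds its last target.

### The job

Turn the pipette carousel by pushing one of its arms gently with a fingertip, until the multichannel pipette (the one with the wide eight-nozzle head) faces the robot: it should hang on the near side, on the straight line between the stand's column and the robot's base. Do not grip anything and do not push on the hanging pipettes; they all stay hanging in their holders, and the things on the pad stay where they are.

Things in the scene. Friction and masses are not known exactly. Their poses are not given: they have to be found in the camera images.
- carousel (a joint): angle of the carousel about its upright column, 0 at the start, positive anticlockwise from above (rad). It turns freely all the way round either way with light bearing drag (about 0.06 N m, so some 0.6 N at a holder) and stops almost at once when no longer pushed. Six grey arms, 60 degrees apart: going anticlockwise from above, the multichannel, single_a, then three empty ones (empty_a, empty_b, empty_c), then single_b
- stand: pipette carousel stand, heavy and fixed: round white base 200 mm across, slim aluminium column, and the six-armed grey carousel on top, 260 mm across, arm tops 220 mm above the stand's foot (z = 0.223). Origin under the column at the foot, z = 0.003. Its yaw means nothing for the task
- column (a point): the turning axis at the height of the arms' top face (z = 0.223). The hub here is 56 mm across; its small top knob (22 mm across) ends 24 mm higher
- multi: multichannel pipette hanging in the carousel, 248 mm long: orange push button on top (68 mm above the collar's underside), grey collar 36 x 44 mm with a finger hook reaching 48 mm outwards from its axis, white handle, and low down (85 to 163 mm below the collar) a white head 82 mm wide and 28 mm thick with a row of eight black nozzles. Origin on its axis at the underside of the collar (z = 0.223, 105 mm from the column), z up, x outwards along its hook
- multi_place (a point): the holder that carries the multichannel: point midway between its fork prongs on the top face, 105 mm from the column
- single_a: single-channel pipette, grey collar with a finger hook, white square handle 25 mm thick, narrow grey pointed tip; 248 mm long, its orange button 68 mm above the collar's underside, its hook reaching 48 mm outwards from its axis. Hangs in the carousel. Origin on its axis at the underside of the collar (z = 0.223), z up, in the holder next anticlockwise from the multichannel
- single_b: single-channel pipette, grey collar with a finger hook, white square handle 25 mm thick, narrow grey pointed tip; 248 mm long, its orange button 68 mm above the collar's underside, its hook reaching 48 mm outwards from its axis. Hangs in the carousel. Origin on its axis at the underside of the collar (z = 0.223), z up, in the holder next clockwise from the multichannel
- empty_a (a point): empty holder: the point on the carousel arm between the two fork prongs, on the top face (z = 0.223), 105 mm from the turning axis. The arm's sides are free to push on; its fork is 39 mm wide (across the arm) and reaches 80 to 130 mm from the axis, solid 12 mm high below the top face. 120 degrees anticlockwise of the multichannel
- empty_b (a point): empty holder: the point on the carousel arm between the two fork prongs, on the top face (z = 0.223), 105 mm from the turning axis. The arm's sides are free to push on; its fork is 39 mm wide (across the arm) and reaches 80 to 130 mm from the axis, solid 12 mm high below the top face. Opposite the multichannel
- empty_c (a point): empty holder: the point on the carousel arm between the two fork prongs, on the top face (z = 0.223), 105 mm from the turning axis. The arm's sides are free to push on; its fork is 39 mm wide (across the arm) and reaches 80 to 130 mm from the axis, solid 12 mm high below the top face. 120 degrees clockwise of the multichannel
- pad_centre (a point): centre of the thin dark bench pad (320 x 680 x 3 mm) on which the stand and the bystanders are, on its top face, z = 0.003. The pad lies square to the robot: its x axis points straight away from the robot's base axis and the column stands on that line, within 30 mm of this point
- tip_box: clear and grey box of pipette tips, 82 x 118 x 54 mm, loose on the pad; leave alone. Origin under its centre
- tool_tin: small open pink tin with tools, 75 x 160 mm, raised lid to 90 mm high on its far long side; loose on the pad, leave alone. Origin under the centre of the tray
- loose_pipette: single-channel pipette lying on the pad, 248 mm long, tip towards -x of its frame; leave alone. Origin under its collar
Not all that is in view belongs to the job. What is shaped like the multi but blue is not meant.

How it is judged:
By the outcome, as a careful person would: the job done as asked, in the order asked, and still so for the second after the job is handed in, with the robot touching nothing.
It also fails if it takes over 54 s, if anything falls off the work surface, if the arm or the gripper's body presses on something with over 40 N, if the wrist force passes 120 N, or if a joint passes its speed limit or range.

## Working session

There is one attempt and no reset: what is moved stays moved. The work goes in short steps, each a Python script; the robot and the scene stay as the last script left them, time stands still between calls to the robot, and variables do not carry over. Pictures are saved under pics/ and viewed, and the job is handed in when it is done.

```bash
mkdir -p pics; ls; python3 - <<'E'
from cell import *
import cv2
for n in ["scene","top","wrist"]:
    s=optics.snapshot(n); cv2.imwrite(f"pics/{n}0.png",s["frame"][:,:,::-1])
    print(n,s["camera_matrix"],s["k1"],s["extrinsics"])
print(sensors.read_state())
E
```

```text
pics
scene [[488.60909688   0.         318.70901666]
 [  0.         488.60909688 243.16125228]
 [  0.           0.           1.        ]] -0.09278182748172294 [[-0.69947879  0.42700198 -0.57306084  1.36351456]
 [ 0.71454838  0.43161754 -0.55056963  0.7416624 ]
 [ 0.01224879 -0.79459147 -0.60702089  0.96338307]
 [ 0.          0.          0.          1.        ]]
top [[487.56474646   0.         323.15744616]
 [  0.         487.56474646 239.23486292]
 [  0.           0.           1.        ]] -0.10471216591434782 [[-0.00517821 -0.97956937  0.20103987  0.35460539]
 [-0.99998542  0.00476503 -0.00253908 -0.01152479]
 [ 0.00152924 -0.20105009 -0.97957977  1.23356266]
 [ 0.          0.          0.          1.        ]]
wrist [[419.22633382   0.         312.68601316]
 [  0.         419.22633382 242.21981201]
 [  0.           0.           1.        ]] -0.04066247907888559 [[ 0.25871021  0.9258613   0.27540857  0.09168574]
 [ 0.96595398 -0.2475613  -0.07514196  0.62262969]
 [-0.00139053  0.285472   -0.95838604  0.37248583]
 [ 0.          0.          0.          1.        ]]
{'clock': 0.15, 'joints': array([ 6.90783126e+01,  1.58693877e+01, -1.57878663e+00,  7.26523987e+01,
        1.63773897e-04,  8.40749251e+01]), 'qvel': array([-0.04556123, -0.17803811,  0.19911794, -0.0282526 ,  0.00966753,
       -0.00439428]), 'effort': array([ 7.03237583e-04, -4.46056366e+01,  2.95638889e+01,  1.05166159e-02,
       -8.35455285e-05,  1.27263714e-06]), 'ee_pos': array([0.16152144, 0.60313115, 0.23041251]), 'tcp_rot': array([-1.79989455e+02,  1.00018868e-01,  7.50033966e+01]), 'wrist_force': array([ 0.31327471,  0.27895236, -0.30349703]), 'torque': array([-0.00178247,  0.00024603, -0.00181746]), 'grip_width': 0.08560606402582399}
```

View pics/scene0.png

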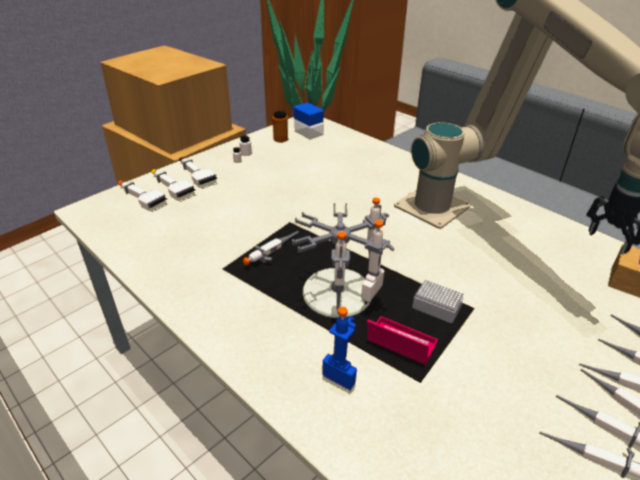

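View pics/top0.png

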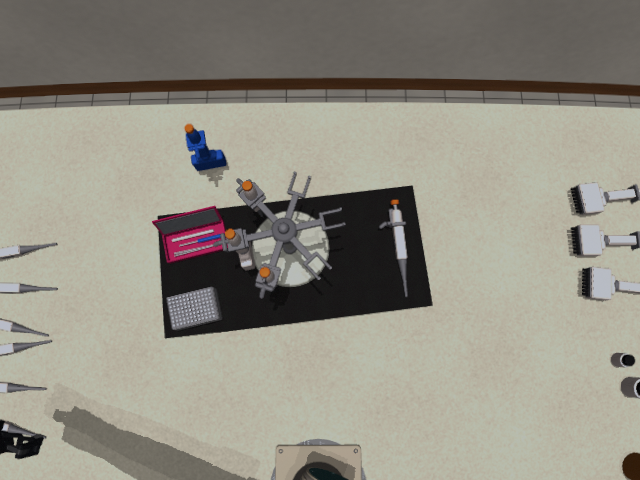

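```bash
python3 - <<'E'
import cv2
im=cv2.imread("pics/top0.png")[150:320,200:370]
cv2.imwrite("pics/top0c.png",cv2.resize(im,None,fx=3.5,fy=3.5,interpolation=cv2.INTER_CUBIC))
E
```

```text
(no output)
```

View pics/top0c.png

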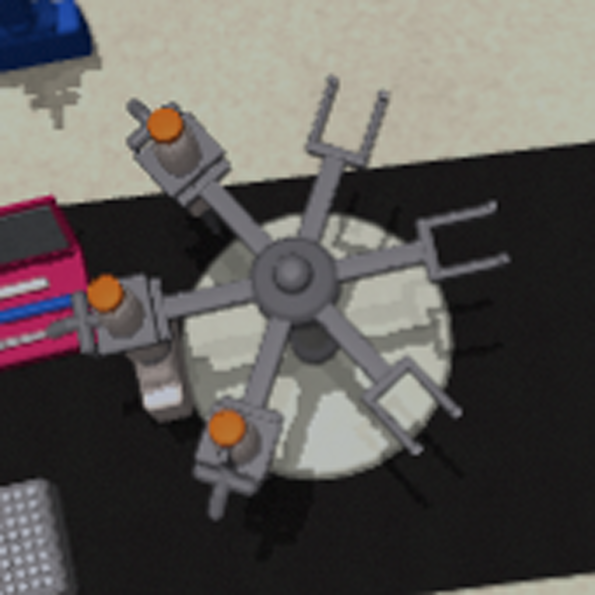

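The top view shows the multichannel at crop (125,310), arm pointing to the left (+y). single_a is next anticlockwise, below it, and the three empty forks are on the right. The hub is at (293,272). I'll fit the column and angle from these points.

```bash
cat > h.py <<'E'
import numpy as np, cv2
from scipy.optimize import least_squares
def proj(P,s):
    P=np.atleast_2d(P).astype(float); T=np.linalg.inv(s["extrinsics"])
    c=P@T[:3,:3].T+T[:3,3]
    return cv2.projectPoints(c,np.zeros(3),np.zeros(3),s["camera_matrix"],np.array([s["k1"],0,0,0.]))[0][:,0]
# key: (offset deg from multi, r, z)
K=dict(knob=(0,0,.247),multi=(0,.105,.291),sa=(60,.105,.291),sb=(-60,.105,.291),ea=(120,.130,.223),eb=(180,.130,.223),ec=(240,.130,.223))
def pts(p,names):
    out=[]
    for n in names:
        o,r,z=K[n]; a=p[2]+np.radians(o); out.append([p[0]+r*np.cos(a),p[1]+r*np.sin(a),z])
    return np.array(out)
def fit(obs,p0):
    # obs: list of (snap, {name:uv})
    f=lambda p: np.concatenate([(proj(pts(p,list(d)),s)-np.array(list(d.values()))).ravel() for s,d in obs])
    r=least_squares(f,p0,loss="soft_l1"); return r.x,f(r.x).reshape(-1,2)
def report(p):
    t=np.arctan2(-p[1],-p[0]); e=np.degrees((p[2]-t+np.pi)%(2*np.pi)-np.pi)
    print("col",p[:2].round(4),"R",np.hypot(*p[:2]).round(4),"multi deg",np.degrees(p[2]).round(2),"target",np.degrees(t).round(2),"err",e.round(2))
def orange(s):
    h=cv2.cvtColor(s["frame"],cv2.COLOR_RGB2HSV); m=cv2.inRange(h,(5,170,120),(18,255,255))
    n,_,st,c=cv2.connectedComponentsWithStats(m)
    return [(c[i].round(1).tolist(),int(st[i,4])) for i in range(1,n) if st[i,4]>8]
E
python3 - <<'E'
from cell import *
from h import *
t=optics.snapshot("top"); sc=optics.snapshot("scene")
print(orange(t)); print(orange(sc))
c=lambda u,v:np.array([200+(u+.5)/3.5-.5,150+(v+.5)/3.5-.5])
d=dict(knob=c(293,269),multi=c(106,293),sa=c(227,427),sb=c(165,125),ea=c(437.5,431),eb=c(500.5,231.5),ec=c(358.5,86.5))
p,r=fit([(t,d)],[.55,.06,1.5]); report(p); print(r.round(1).tolist())
print(proj(pts(p,list(K)),sc).round(1).tolist())
for n in K: print(n,pts(p,[n]).round(3))
E
```

```text
[([188.4, 127.9], 49), ([246.5, 185.0], 71), ([394.2, 201.5], 26), ([229.4, 233.4], 75), ([264.3, 271.9], 75)]
[([285.7, 117.6], 9), ([119.7, 181.6], 19), ([375.8, 200.3], 32), ([378.5, 223.1], 46), ([341.3, 235.2], 50), ([245.8, 260.1], 34), ([342.0, 310.9], 71)]
col [0.5842 0.0696] R 0.5883 multi deg 102.77 target -173.21 err -84.02
[[-0.5, 0.2], [-0.4, -0.0], [0.1, 0.1], [-0.3, -0.4], [0.9, 0.8], [0.5, 0.0], [0.0, -0.8]]
[[340.6, 222.2], [379.0, 220.7], [376.1, 197.7], [341.7, 232.5], [339.9, 202.7], [298.4, 214.7], [295.2, 243.9]]
knob [[0.584 0.07  0.247]]
multi [[0.561 0.172 0.291]]
sa [[0.484 0.101 0.291]]
sb [[0.661 0.141 0.291]]
ea [[ 0.489 -0.019  0.223]]
eb [[ 0.613 -0.057  0.223]]
ec [[0.708 0.031 0.223]]
```

Column is at (0.584, 0.070), with residuals under 1 px. The column's range and the angles fit, and the scene view agrees to about 2 px. The carousel needs +84° anticlockwise. I'll push empty_b's clockwise side, coming in from the gap between empty_a and empty_b.

```bash
python3 - <<'E'
from cell import *
from h import *
C=np.array([.5842,.0696]); a0=102.77+180-360
def P(a,s=.105,d=.034,z=.202):
    a=np.radians(a); q=C+s*np.array([np.cos(a),np.sin(a)])+d*np.array([np.sin(a),-np.cos(a)]); return [q[0],q[1],z]
yaw=a0+90
command_gripper(0.0,20)
s=sensors.read_state(); print(s["grip_width"],s["clock"],s["ee_pos"])
e=s["ee_pos"]; arm.move_l([e[0],e[1],.40],feed=.25)
start=P(a0,s=.098,d=.056)
arm.move_to([start[0],start[1],.40],[180,0,yaw])
s=sensors.read_state(); print(s["clock"],s["joints"].round(1),s["tcp_rot"].round(2))
arm.move_l([start[0],start[1],.27],feed=.15)
s=sensors.read_state(); print(s["clock"],s["ee_pos"],start,s["wrist_force"])
t=optics.snapshot("top"); cv2.imwrite("pics/top1.png",t["frame"][:,:,::-1])
E
```

```text
-0.00011344148324172207 1.0167 [0.1617616  0.60371003 0.23135191]
4.4917 [-10.6   6.2   6.7  90.5   0.   66.5] [-1.7999e+02 -1.0000e-02  1.2840e+01]
5.5083 [ 0.5519759  -0.03841599  0.27110099] [np.float64(0.5512468597695606), np.float64(-0.038354113163663175), 0.202] [-0.21998341 -0.91966959  0.61140431]
```

View pics/top1.png

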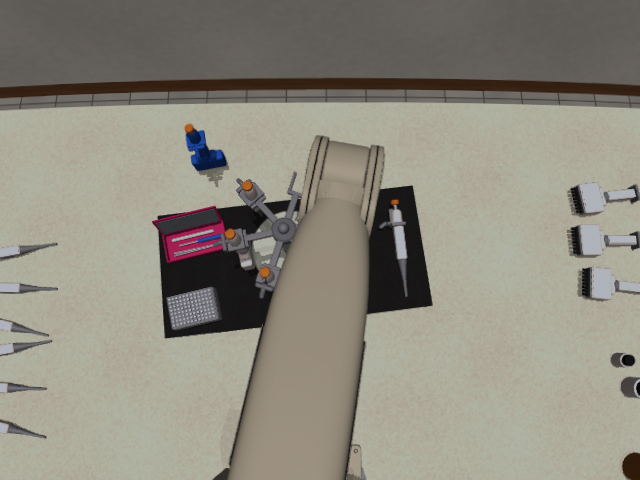

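The arm now covers the empties from above, at about (330,220), and nothing has moved. I'll check the other two views before descending.

```bash
python3 - <<'E'
from cell import *
import cv2,numpy as np
a=optics.snapshot("scene")["frame"][120:360,200:520,::-1]; b=optics.snapshot("wrist")["frame"][:,:,::-1]
a=cv2.resize(a,(400,300)); b=cv2.resize(b,(400,300))
cv2.imwrite("pics/sw1.png",np.hstack([a,b]))
E
```

```text
(no output)
```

View pics/sw1.png

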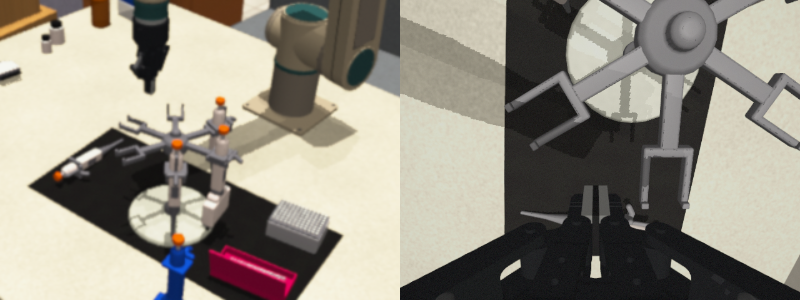

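The fingertips at (593,190) are above the gap between empty_a's fork on the left and empty_b's at (672,170). I'll descend and push, with a force check at each step.

```bash
cat >> h.py <<'E'
C=np.array([.5842,.0696]); a0=102.77+180-360
def P(a,s=.105,d=.034,z=.202):
    a=np.radians(a); q=C+s*np.array([np.cos(a),np.sin(a)])+d*np.array([np.sin(a),-np.cos(a)]); return [q[0],q[1],z]
E
python3 - <<'E'
from cell import *
from h import *
st=P(a0,s=.098,d=.056)
arm.move_l(st,feed=.12)
s=sensors.read_state(); f0=s["wrist_force"]; print(s["clock"],s["ee_pos"],f0)
arm.move_l(P(a0,d=.038),feed=.06)
print("pre",sensors.read_state()["wrist_force"]-f0)
for a in np.linspace(0,79,8)[1:]:
    arm.move_l(P(a0+a),[180,0,a0+90+a],feed=.06)
    s=sensors.read_state(); f=s["wrist_force"]-f0; print(a.round(1),s["clock"],f.round(2),s["joints"][5].round(1))
    if np.linalg.norm(f)>10: print("stop");break
t=optics.snapshot("top");sc=optics.snapshot("scene")
print(orange(t)); print(orange(sc))
cv2.imwrite("pics/top2.png",t["frame"][:,:,::-1]);cv2.imwrite("pics/sc2.png",sc["frame"][:,:,::-1])
E
```

```text
6.375 [ 0.55172602 -0.03845975  0.20259447] [-0.73151388 -0.58388538  0.08746661]
pre [ 1.18812406 -0.44963952 -0.87183869]
11.3 7.425 [ 0.27 -0.11 -0.13] 55.9
22.6 7.9333 [ 0.63  0.89 -0.7 ] 45.4
33.9 8.4417 [1.35 0.4  0.22] 35.2
45.1 8.95 [ 0.75  0.91 -0.02] 25.2
56.4 9.4583 [ 0.85  0.24 -0.38] 15.4
67.7 9.9667 [0.5  0.02 0.19] 5.7
79.0 10.475 [ 0.8  -0.33 -0.47] -3.8
[([188.4, 127.9], 49), ([394.5, 201.5], 24), ([327.5, 246.0], 74)]
[([273.8, 117.9], 9), ([119.8, 181.3], 21), ([327.6, 189.6], 29), ([365.5, 193.9], 28), ([382.7, 215.9], 34), ([245.8, 260.1], 34), ([342.5, 311.3], 63)]
```

View pics/top2.png

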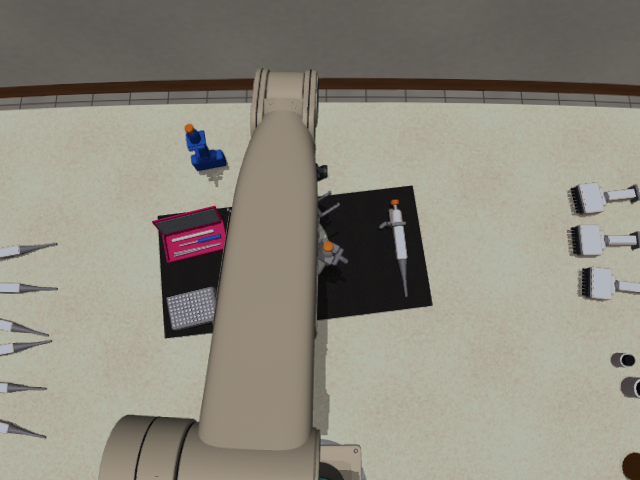

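View pics/sc2.png

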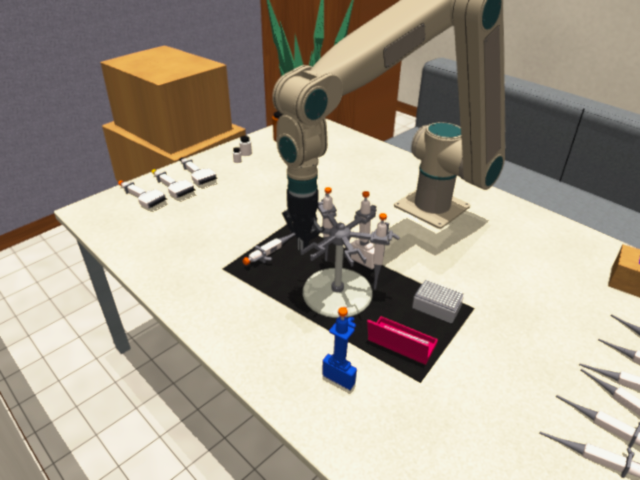

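The carousel turned, and all three pipettes still hang. Buttons in the scene view are at (328,190), (365,194) and (383,216). The next step is to estimate the angle from them.

```bash
cat >> h.py <<'E'
def ang(t,sc,ot,osc,g):
    # ot/osc: dict name->blob uv ; angle-only fit using blob offsets seen at start
    def f(x):
        p=[*C,x[0]]; r=[]
        if ot: r.append((proj(pts(p,list(ot)),t)-np.array(list(ot.values()))).ravel())
        if osc: r.append((proj(pts(p,list(osc)),sc)-np.array(list(osc.values()))+[-.4,2.5]).ravel())
        return np.concatenate(r)
    r=least_squares(f,[np.radians(g)]); report([*C,r.x[0]]); print(f(r.x).round(1)); return np.degrees(r.x[0])
E
python3 - <<'E'
from cell import *
from h import *
t=optics.snapshot("top");sc=optics.snapshot("scene")
osc=dict(sa=(327.6,189.6),multi=(365.5,193.9),sb=(382.7,215.9))
ang(t,sc,{},osc,180); ang(t,sc,dict(sa=(327.5,246)),{},180)
E
```

```text
Traceback (most recent call last):
  File "h.py", line 35, in ang
    r=least_squares(f,[np.radians(g)]); report([*C,r.x[0]]); print(f(r.x).round(1)); return np.degrees(r.x[0])
                                        ~~~~~~^^^^^^^^^^^^^
  File "h.py", line 20, in report
    print("col",p[:2].round(4),"R",np.hypot(*p[:2]).round(4),"multi deg",np.degrees(p[2]).round(2),"target",np.degrees(t).round(2),"err",e.round(2))
                ^^^^^^^^^^^
AttributeError: 'list' object has no attribute 'round'. Did you mean: 'count'?
```

```bash
sed -i 's/report(\[\*C,r.x\[0\]\])/report(np.array([*C,r.x[0]]))/' h.py
python3 - <<'E'
from cell import *
from h import *
t=optics.snapshot("top");sc=optics.snapshot("scene")
osc=dict(sa=(327.6,189.6),multi=(365.5,193.9),sb=(382.7,215.9))
ang(t,sc,{},osc,180); ang(t,sc,dict(sa=(327.5,246)),{},180)
E
```

```text
col [0.5842 0.0696] R 0.5883 multi deg 182.77 target -173.21 err -4.02
[-0.5  0.1  0.7  0.4 -0.  -0.4]
col [0.5842 0.0696] R 0.5883 multi deg 181.59 target -173.21 err -5.2
[0.2 0.1]
```

About 4–5° remain, as commanded. I'll push a further 4.5° slowly, back off, lift and re-measure with a clear view.

```bash
python3 - <<'E'
from cell import *
from h import *
a=83.5
arm.move_l(P(a0+a),[180,0,a0+90+a],feed=.03)
arm.wait(.2)
arm.move_l(P(a0+a,d=.052),feed=.06)
q=P(a0+a,d=.052,z=.36); arm.move_l(q,feed=.2)
j=sensors.read_state()["joints"]; print(j.round(1))
j[0]-=40; arm.movej(j); arm.wait(.3)
t=optics.snapshot("top");sc=optics.snapshot("scene")
print(sensors.read_state()["clock"],orange(t)); print(orange(sc))
im=t["frame"][150:320,200:370,::-1]
cv2.imwrite("pics/top3c.png",cv2.resize(im,None,fx=3.5,fy=3.5,interpolation=cv2.INTER_CUBIC))
cv2.imwrite("pics/sc3.png",sc["frame"][:,:,::-1])
E
```

```text
[-2.9 21.6 21.4 89.9  0.  -9.2]
14.9417 [([188.4, 127.9], 49), ([394.2, 201.6], 28), ([329.0, 243.3], 75), ([237.4, 252.2], 77), ([285.9, 274.0], 71)]
[([285.5, 117.6], 10), ([119.7, 181.6], 19), ([325.4, 190.4], 30), ([364.5, 193.7], 30), ([382.7, 214.4], 45), ([245.8, 260.1], 34), ([342.6, 311.3], 66)]
```

View pics/top3c.png

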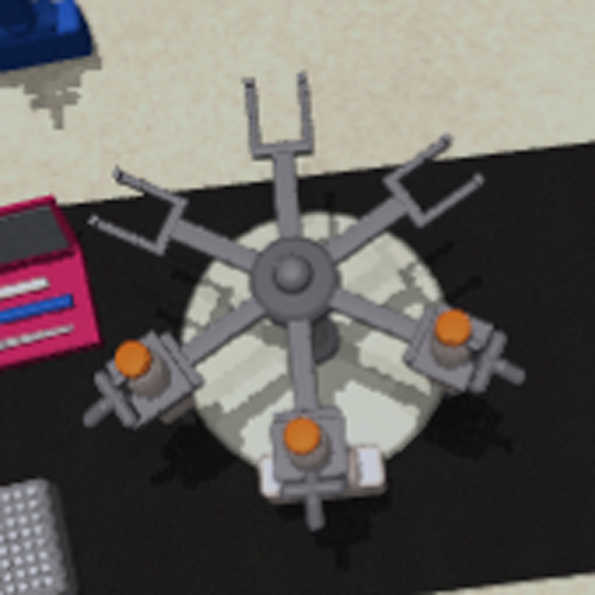

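View pics/sc3.png

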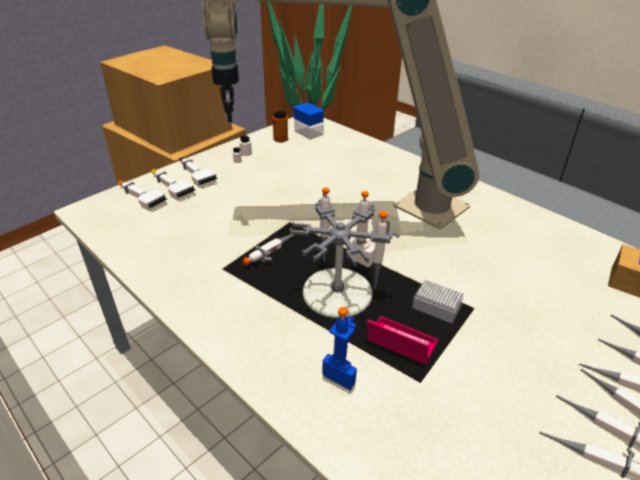

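The multichannel is on the near side, at crop (305,450), and the empty forks are at the top. I'll do a full refit.

```bash
python3 - <<'E'
from cell import *
from h import *
t=optics.snapshot("top"); sc=optics.snapshot("scene")
c=lambda u,v:np.array([200+(u+.5)/3.5-.5,150+(v+.5)/3.5-.5])
k=c(293,269)
d=dict(knob=k,multi=c(302,434),sa=c(453,326),sb=c(133,357),ea=c(465,160.5),eb=c(276.5,76),ec=c(106,195.5))
p,r=fit([(t,d)],[.58,.07,3.14]); report(p); print(r.round(1).tolist())
osc={n:np.array(v)-[-.4,2.5] for n,v in dict(sa=(325.4,190.4),multi=(364.5,193.7),sb=(382.7,214.4)).items()}
p,r=fit([(t,d),(sc,osc)],[.58,.07,3.14]); report(p); print(r.round(1).tolist())
ang(t,sc,{},dict(sa=(325.4,190.4),multi=(364.5,193.7),sb=(382.7,214.4)),180)
# pad axis check: pad corners full-image
g=cv2.cvtColor(t["frame"],cv2.COLOR_RGB2GRAY); m=(g<30).astype(np.uint8)[160:350,140:450]
cs,_=cv2.findContours(m,cv2.RETR_EXTERNAL,cv2.CHAIN_APPROX_NONE); q=max(cs,key=cv2.contourArea)[:,0]+[140,160]
print(cv2.boxPoints(cv2.minAreaRect(q)).round(1).tolist())
E
```

```text
col [0.5842 0.0693] R 0.5883 multi deg 185.56 target -173.23 err -1.21
[[-0.4, 0.1], [-0.1, 0.2], [0.3, 0.0], [-0.1, 0.4], [0.8, -0.7], [0.2, 0.1], [-0.6, -0.4]]
col [0.5842 0.0694] R 0.5883 multi deg 185.55 target -173.23 err -1.22
[[-0.4, 0.1], [-0.2, 0.1], [0.3, 0.0], [-0.1, 0.4], [0.7, -0.7], [0.2, 0.1], [-0.6, -0.4], [-0.1, -0.4], [0.0, -0.1], [0.0, -0.0]]
col [0.5842 0.0696] R 0.5883 multi deg 185.6 target -173.21 err -1.19
[-0.1 -0.3  0.1 -0.1  0.1 -0. ]
[[151.0, 217.0], [415.8999938964844, 183.89999389648438], [431.0, 304.8999938964844], [166.10000610351562, 338.0]]
```

The multichannel is 1.2° short and the views agree. There's plenty of time, so I'll nudge once more by the same route in reverse.

```bash
python3 - <<'E'
from cell import *
from h import *
a=84.7
j=sensors.read_state()["joints"]; j[0]+=40; arm.movej(j)
y=[180,0,a0+90+a]
arm.move_l(P(a0+a,d=.052,z=.36),y,feed=.1)
arm.move_l(P(a0+a,d=.052),feed=.15)
arm.move_l(P(a0+a),feed=.03)
print(sensors.read_state()["wrist_force"]); arm.wait(.2)
arm.move_l(P(a0+a,d=.052),feed=.06)
arm.move_l(P(a0+a,d=.052,z=.36),feed=.2)
j=sensors.read_state()["joints"]; j[0]-=40; arm.movej(j); arm.wait(.3)
t=optics.snapshot("top");sc=optics.snapshot("scene")
print(sensors.read_state()["clock"],orange(t)); print(orange(sc))
im=t["frame"][150:350,150:440,::-1]
cv2.imwrite("pics/top4c.png",cv2.resize(im,None,fx=2.7,fy=2.7,interpolation=cv2.INTER_CUBIC))
ot=[np.array(b[0]) for b in orange(t) if 215<b[0][0]<345]
os_=[np.array(b[0]) for b in orange(sc) if 310<b[0][0]<400 and b[0][1]<250]
if len(ot)==3 and len(os_)==3:
    ot=dict(zip(["sb","multi","sa"],sorted(ot,key=lambda v:v[0]))); os_=dict(zip(["sa","multi","sb"],sorted(os_,key=lambda v:v[0])))
    ang(t,sc,ot,{},186); ang(t,sc,{},os_,186)
E
```

```text
[ 0.19744835  0.67788931 -0.75380395]
22.7 [([188.4, 127.9], 49), ([394.2, 201.6], 28), ([329.6, 242.0], 73), ([238.1, 253.3], 75), ([287.1, 273.9], 71)]
[([285.2, 117.7], 11), ([119.7, 181.6], 19), ([324.4, 190.3], 29), ([363.6, 193.3], 29), ([383.0, 213.9], 45), ([245.8, 260.1], 34), ([342.6, 311.3], 65)]
col [0.5842 0.0696] R 0.5883 multi deg 186.92 target -173.21 err 0.13
[ 0.  -0.3 -0.2 -0.2  0.2 -0.3]
col [0.5842 0.0696] R 0.5883 multi deg 187.1 target -173.21 err 0.3
[-0.  -0.   0.1  0.  -0.2 -0.1]
```

View pics/top4c.png

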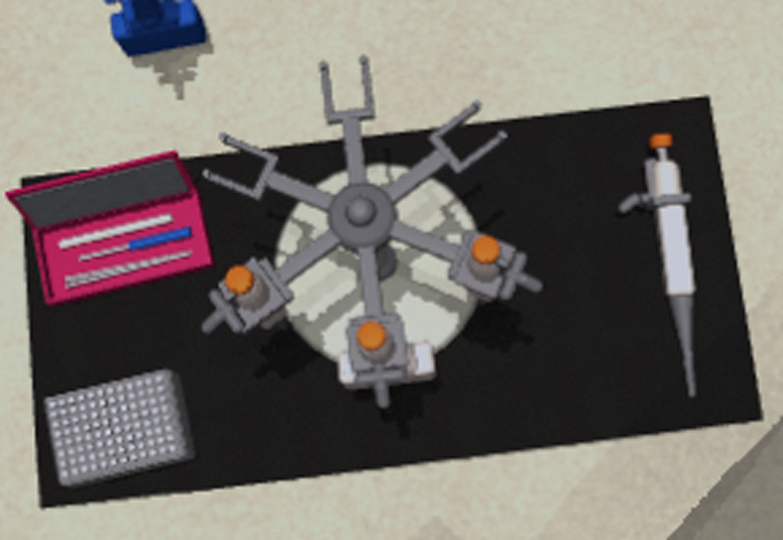

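The multichannel at (375,355) now faces the robot within about 0.3°. All three pipettes hang, and the tin, tip box and loose pipette are where they were.

```bash
python3 - <<'E'
from cell import *
print(sensors.read_state()["wrist_force"]); workorder.finish_job()
E
```

```text
[-0.28187424 -0.98027751 -0.64288527]
the job is handed in; nothing more can be done
```

The multichannel pipette now hangs on the near side, on the line from the column to the robot's base, and I have handed the job in at about 23 s on the robot's clock.

I pushed empty_b's clockwise side with the closed fingertips, turning the carousel about 84° anticlockwise. After backing off I measured it 1.2° short, so I gave it one small extra nudge.

- **Angle:** the last check read +0.1° of error in the top view and +0.3° in the scene view. An earlier check, during the push with the arm blocking part of the top view, disagreed by about 1.2° between the two cameras. It was settled by the later clear views.
- **Force:** the wrist force read after each step stayed around 1–2 N.
- **Surroundings:** all three pipettes are still hanging. By eye in the last top picture, the tip box, tin and loose pipette have not moved. The robot was clear of everything when I handed in.

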